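# Close the loaded reflow oven drawer and start the run

### The job

A freshly assembled circuit board lies in the open drawer of the bench-top reflow oven. Push the drawer fully home with your fingertips, steadily and without slamming it so that the board does not shift on its tray, and then press the green start button and let it go. Leave the red stop button, the board, the flux bottle and the paste jar alone.

Things in the scene. Friction and masses are not known exactly. Their poses are not given: they have to be found in the camera images.
- drawer: the oven's drawer; origin at the lower edge of its outer face, in the middle, 26 mm above the bench; axes as for drawer_front. It starts 60 to 150 mm out and slides straight along its x against about 3 N of friction, with no catch. It is fully home when its front is flush with the oven's front (drawer_front at x = 0 in the oven's frame), where it rests on a firm stop.
- drawer_front (a point): centre of a flat steel band on the drawer front's outer face, 82 mm above the bench; the band is 274 mm wide, 57 to 107 mm above the bench, with a recessed finger pull below it; nothing sticks out. Moves with the drawer. x points into the oven, square to the front (the way the drawer closes), y left, z up. The tray behind it (240 mm wide) carries the board, floor 41 mm above the bench.
- oven: light grey bench-top reflow oven 320 mm wide, 300 mm deep. Origin at bench height under the middle of its front face; x points to its back, y to its left as seen from the robot, z up; yaw varies. Above the drawer, from 118 mm above the bench, its dark control panel slopes back at 22 degrees up to the flat top 155 mm above the bench. Fixed to the bench.
- start_top (a point): centre of the top of the green start button, a round cap 28 mm across on the sloping control panel, 42 mm behind the oven's front, 45 mm right of its middle, about 148 mm above the bench. z points out of the panel, tilted 22 degrees from vertical towards the oven's front. The cap stands 12 mm above the panel in a silver collar 44 mm across and 2 mm high.
- start (a joint): travel of the green start button, in m: 0 released, 0.006 fully pressed; it counts as pressed beyond 0.004. A spring (1.5 N at first, 5 N fully down) returns it.
- stop_top (a point): centre of the top face of the red stop button, the same kind, 70 mm to the right of the green one; not to be pressed
- stop (a joint): travel of the red stop button, in m: 0 released, 0.006 fully pressed
- board: green circuit board with black parts, 80 x 110 x 3 mm (110 mm across the drawer), lying loose on the drawer's tray; origin under its centre, x and y along its edges. To begin with its centre is about 85 mm behind the drawer's outer face.
- flux: amber flux bottle with black cap, 42 mm in diameter, 115 mm high, standing on the bench to one side of the drawer; origin under its centre
- paste: white solder-paste jar with blue lid, 58 mm in diameter, 52 mm high, standing on the bench to one side of the drawer; origin under its centre
There are look-alikes about, which are no part of the job. Several things have the shape of the board; the one meant has the colours described above.

How it is judged:
By the outcome, as a careful person would: the job done as asked, in the order asked, and still so for the second after the job is handed in, with the robot touching nothing.
It also fails if it takes over 42 s, if anything falls off the work surface, if the arm or the gripper's body presses on something with over 40 N, if the wrist force passes 120 N, or if a joint passes its speed limit or range.

### The arm

A 6-joint arm with a two-finger parallel gripper is mounted at the origin on the work surface. World frame = base frame: x ahead of the robot, y to its left, z up, the work surface at z = 0. Lengths are in m, angles in degrees, forces in N, time in s.
With the tool pointing down it reaches from about 0.35 to 0.875 m from the base axis. Payload 4.2 kg.
Tool frame: the origin (TCP) lies where the fingers leave the gripper's body, on its centre line; the fingertips stand 70 mm ahead of it and the grasp point (between the pads) lies 51 mm ahead of it; z points along the fingers, y is the direction in which the jaws open and shut (so a half turn about z gives the same grasp; the last joint's range is limited). The gripper opens to 87 mm and grips with 3 to 60 N. Pads are 19 mm wide; open, the fingers measure 117 mm over their backs; the gripper's body (75 mm by 190 mm) begins 51 mm behind the grasp point.
Start: joints at [-61.673, 22.042, 0.453, 0, -68.411, -14.817], TCP at [0.146, -0.608, 0.292] pointing down, gripper open.
Joint ranges: [-179.83, 179.83], [-69.29, 118.12], [-61.27, 80.66], [-181.25, 117.63], [-171.15, -9.14], [-177.46, 177.46]. Speed limits (degrees/s): [159.86, 159.86, 180, 180, 180, 180].

### API

Orientations are given as a 3x3 rotation matrix whose columns are the frame's x, y, z axes.
In Python, from station import sense, capture, camera_model, finish_job gives the robot as it stands.
- The arm moves only by the shell command python3 -m inch 'ROWS'. ROWS is JSON, a list of rows, each an object with "hand": the closure, from 0 (fully open) to 1 (shut); "slide": the shift along the world's x, y, z in cm, a list of three; "yaw": the turn about the world's z in rad. A call has 1 to 10 rows; each row is the pose to reach, as a shift and turn from the pose commanded when the call began; what a row does not reach only later rows make up. A row lasts 1/8 s, in which the tool goes at most 62.5 mm and 10.7 degrees, less where a joint would pass 70% of its speed; a pose out of reach is approached as far as the arm can. A call with a gripper value outside its range is refused whole. The fingers move at their own pace and stop on an object; the grip force is fixed at half the most. Time passes only in rows, so rows that repeat a pose let the fingers close. It gives the time, the measured TCP pose, the force and the opening at its end, in the units of the state.
- sense(): the state, without advancing time (a new reading comes with each control period).
- capture(name): name is "side" or "top"; returns the picture (480x640x3 uint8, blue, green, red); there is no depth.
- camera_model(name): a dict with "mtx" (3x3 intrinsics, pixels), "k1" (the pictures are not rectified: a ray, as slopes to the right and down, at radius r is drawn at 1 + k1 r^2 times it, then the intrinsics apply), "xyz" and "orientation" of the camera in the world. Camera axes: x right, y up, looking along -z (the intrinsics and any distortion apply to the point x, -y, -z); pixel columns grow to the right and rows downward; lengths in m; the calibration is good to about 2 mm. A picture is of the moment at which its call begins. camera_model takes no time and is no camera call.
- finish_job(): hands the job in, once; it reports no verdict.
The state is a dict: "time_s": time; "joints": joint angles; "joint_velocities": joint speeds; "effort": joint torques, N m; "tcp_pos": TCP position; "ee_rot": TCP orientation; "wrist_force": force on the tool from outside, world axes, zero at the start; "moment": the same for the moment, N m; "gripper_width": opening from 0.0 (shut) to 1.0 (fully open).
Only numpy, scipy, OpenCV 4.12 (cv2) and the standard library are available. Lean on these libraries where they do the work, as an engineer would, in place of code of your own. Each camera call takes 0.05 s, during which the arm holds its last target. There are 200 camera calls.

## Working session

There is one attempt and no reset: what is moved stays moved. The work goes in short steps, Python scripts to look and compute and a shell command to move; the robot and the scene stay as the last step left them, time stands still between calls to the robot, and variables do not carry over. Pictures are saved under pics/ and viewed, about 8 in all and at most 12, crops included, and the job is handed in when it is done.

```bash
mkdir -p pics; ls
python3 - <<'E'
from station import *
import cv2,numpy as np
for n in("side","top"):
    cv2.imwrite(f"pics/{n}0.png",capture(n)); m=camera_model(n); print(n,m)
s=sense();print(s)
E
```

```text
pics
side {'mtx': array([[594.88292606,   0.        , 321.15418844],
       [  0.        , 594.88292606, 235.90672802],
       [  0.        ,   0.        ,   1.        ]]), 'k1': -0.008007638585112567, 'xyz': array([0.2090297 , 0.91324659, 0.76544862]), 'orientation': array([[-0.91100871,  0.24526011, -0.33152769],
       [-0.41200564, -0.50673498,  0.75727869],
       [ 0.01773358,  0.82647876,  0.56268853]])}
top {'mtx': array([[511.77369475,   0.        , 314.88538826],
       [  0.        , 511.77369475, 239.14538039],
       [  0.        ,   0.        ,   1.        ]]), 'k1': -0.026645317694483743, 'xyz': array([0.39536588, 0.00933115, 1.16470605]), 'orientation': array([[-0.01011988,  0.98271563, -0.18484477],
       [-0.99973436, -0.01377139, -0.01848131],
       [-0.02070744,  0.18460864,  0.98259394]])}
{'time_s': 0.1, 'joints': array([-6.16707313e+01,  2.20861202e+01,  3.86509681e-01, -2.37399059e-02,
       -6.84119790e+01, -1.48154627e+01]), 'joint_velocities': array([ 0.01012127, -0.15299969,  0.18504022,  0.15417748, -0.02893733,
       -0.06302415]), 'effort': array([-7.26176168e-04, -3.91689348e+01,  1.87935144e+01,  4.23189640e+00,
        1.34883742e-02, -7.05533125e-05]), 'tcp_pos': array([ 0.14595702, -0.60729657,  0.29126792]), 'ee_rot': array([[-9.72349305e-01, -2.33530485e-01, -5.85064598e-04],
       [-2.33531184e-01,  9.72347462e-01,  1.89714949e-03],
       [ 1.25843835e-04,  1.98132282e-03, -9.99998029e-01]]), 'wrist_force': array([ 0.0387429 ,  0.5643553 , -0.27591211]), 'moment': array([ 0.01324361,  0.03555525, -0.04120817]), 'gripper_width': 1.0050263912430633}
```

View pics/top0.png

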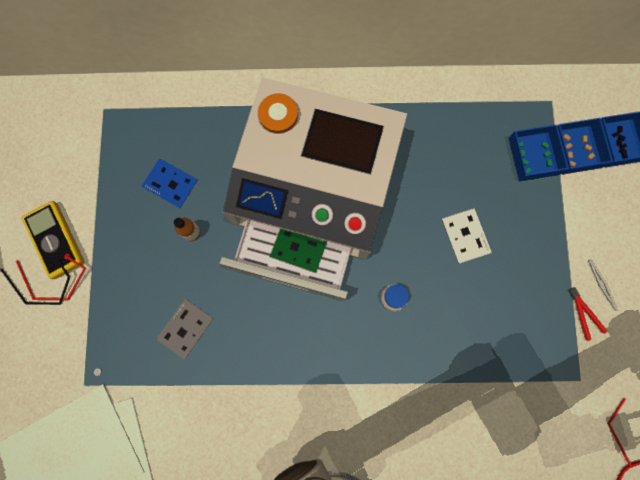

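View pics/side0.png

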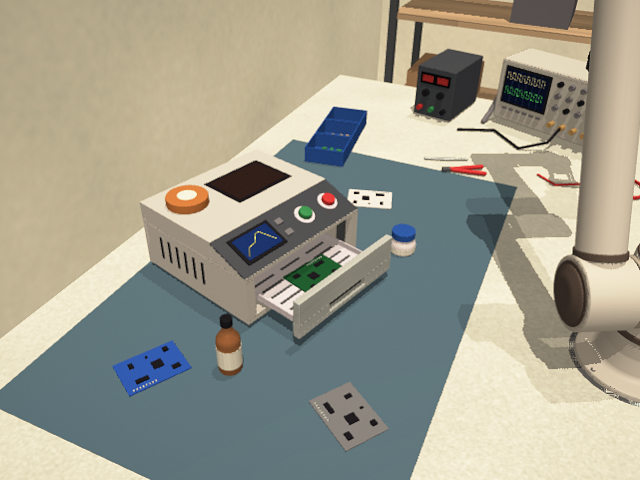

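Top view: drawer's front rim runs from (221,261) to (347,294), start button at (322,214), stop at (355,223), board at (298,250), flux at (186,228) and paste at (396,296). In the side view, start is at (306,213), stop at (328,200), and the drawer front's bottom-left corner is near (300,338).

```bash
cat > h.py <<'E'
import numpy as np,cv2
from station import *
def ray(n,uv):
    m=camera_model(n);K=m["mtx"]
    d=cv2.undistortPoints(np.array([[uv]],float),K,np.array([m["k1"],0,0,0,0.]))[0,0]
    return m["xyz"],m["orientation"]@np.array([d[0],-d[1],-1])
def onz(n,uv,z):
    o,d=ray(n,uv);return o+d*(z-o[2])/d[2]
def tri(a,b):
    A=np.zeros((3,3));B=np.zeros(3)
    for n,uv in(("top",a),("side",b)):
        o,d=ray(n,uv);d=d/np.linalg.norm(d);P=np.eye(3)-np.outer(d,d);A+=P;B+=P@o
    return np.linalg.solve(A,B)
def blob(img,col,c,r=22):
    b,g,rr=[img[:,:,i].astype(int) for i in range(3)]
    k=(g>1.5*rr)&(g>1.3*b)&(g>60) if col=="g" else (rr>1.8*g)&(rr>1.8*b)&(rr>100)
    m=np.zeros(k.shape,bool);m[c[1]-r:c[1]+r,c[0]-r:c[0]+r]=1
    n,l,s,cc=cv2.connectedComponentsWithStats((k&m).astype(np.uint8))
    # nearest component to c
    i=1+np.argmax(s[1:,4]);return cc[i],s[i,4]
E
python3 - <<'E'
from h import *
t=cv2.imread("pics/top0.png");s=cv2.imread("pics/side0.png")
P=[]
for c,a,b in(("g",(322,214),(306,213)),("r",(355,223),(328,200))):
    p,n=blob(t,c,a,13);q,n2=blob(s,c,b,12)
    x=tri(p,q);P.append(onz("top",p,.146)); print(c,p,n,q,n2,x.round(4),onz("top",p,.146).round(4),onz("side",q,.146).round(4))
d=P[0]-P[1];print("sep",np.linalg.norm(d),"yaw",np.degrees(np.arctan2(-d[0],d[1])))
v=np.hstack([cv2.resize(t[210:310,210:360],None,fx=4,fy=4,interpolation=2)])
cv2.imwrite("pics/tc.png",v)
cv2.imwrite("pics/sc.png",cv2.resize(s[220:350,250:400],None,fx=4,fy=4,interpolation=2))
E
```

```text
g [321.5210084  214.54621849] 119 [305.08823529 211.83823529] 136 [0.6383 0.0144 0.1444] [0.638  0.0144 0.146 ] [0.6371 0.0167 0.146 ]
r [354.62962963 223.38518519] 135 [327.90151515 198.34090909] 132 [ 0.6188 -0.0528  0.1445] [ 0.6185 -0.0527  0.146 ] [ 0.6177 -0.0505  0.146 ]
sep 0.06989034163548254 yaw -16.17673114675951
```

View pics/tc.png

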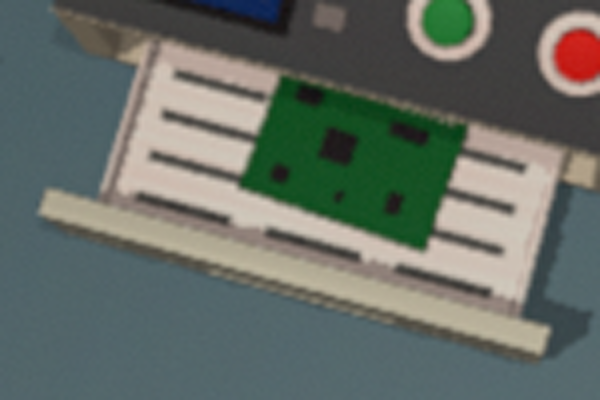

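View pics/sc.png

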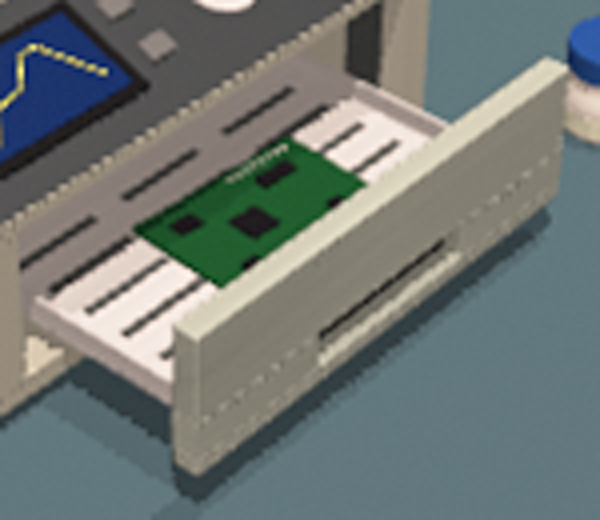

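Run:
```python
from h import *
L=tri((220,263.5),(299.5,306));R=tri((345.3,298.3),(390.7,237.3));print(L,R,np.linalg.norm(L-R))
yd=np.degrees(np.arctan2(-(L-R)[0],(L-R)[1]))
print("drawer yaw",yd)
g=tri((321.5,214.5),(305.1,211.8));r=tri((354.6,223.4),(327.9,198.3));d=g-r;y=np.arctan2(-d[0],d[1])
print(np.degrees(y))
for y in(y,np.radians(yd)):
    ex=np.array([np.cos(y),np.sin(y)]);ey=np.array([-ex[1],ex[0]])
    O=(g+r)[:2]/2-.042*ex+.080*ey
    for n,p in(("L",L),("R",R),("gt",onz("top",(220,263.5),.111)),("gr",onz("top",(345.3,298.3),.111)),("flux",onz("top",(186,228),.08)),("paste",onz("top",(396,296),.05))):
        q=p[:2]-O;print(n,(q@ex).round(4),(q@ey).round(4))
    print("O",O,"ex",ex)
s=sense();print(s["tcp_pos"],"tool y dir",np.degrees(np.arctan2(s["ee_rot"][1,1],s["ee_rot"][0,1])))
```

```text
[0.54563083 0.22927014 0.10334665] [ 0.47125753 -0.03185751  0.1045331 ] 0.27151509229378595
drawer yaw -15.897794737957964
-16.2558718701341
L -0.1071 0.1353
R -0.1054 -0.1362
gt -0.1076 0.1335
gr -0.1072 -0.1368
flux -0.0507 0.2365
paste -0.0682 -0.2424
O [0.61058144 0.06939829] ex [ 0.96002117 -0.2799274 ]
L -0.1058 0.1362
R -0.1058 -0.1353
gt -0.1063 0.1345
gr -0.1075 -0.1359
flux -0.0487 0.2371
paste -0.0692 -0.2417
O [0.61002833 0.06928452] ex [ 0.96175185 -0.2739222 ]
[ 0.14595702 -0.60729657  0.29126792] tool y dir 103.50504275290582
```

```bash
python3 -m inch '[{"hand":1,"slide":[5,5,0],"yaw":-0.15},{"hand":1,"slide":[9,9,0],"yaw":-0.3},{"hand":1,"slide":[13,13,0],"yaw":-0.45},{"hand":1,"slide":[17,17,0],"yaw":-0.517},{"hand":1,"slide":[21,21,0],"yaw":-0.517},{"hand":1,"slide":[24,26,0],"yaw":-0.517},{"hand":1,"slide":[26,31,0],"yaw":-0.517},{"hand":1,"slide":[27,36.5,0],"yaw":-0.517},{"hand":1,"slide":[28,42,0],"yaw":-0.517},{"hand":1,"slide":[29,47,0],"yaw":-0.517}]'
```

```text
time_s: 1.35
tcp_pos: [0.4358, -0.1358, 0.2921]
ee_rot: [[-0.961, 0.277, -0.0], [0.277, 0.961, 0.0], [0.0, 0.0, -1.0]]
wrist_force: [1.3, -0.7, -0.3]
gripper_width: 0.017
```

```bash
python3 -m inch '[{"hand":1,"slide":[0.5,5,0],"yaw":0},{"hand":1,"slide":[1,10,0],"yaw":0},{"hand":1,"slide":[2,15,-1],"yaw":0},{"hand":1,"slide":[3,20,-4],"yaw":0},{"hand":1,"slide":[3,24,-8],"yaw":0},{"hand":1,"slide":[3,24.7,-12],"yaw":0},{"hand":1,"slide":[3,24.7,-13.4],"yaw":0},{"hand":1,"slide":[3,24.7,-13.4],"yaw":0}]'
python3 - <<'E'
from h import *
s=sense();print(s["tcp_pos"],s["wrist_force"])
cv2.imwrite("pics/s1.png",capture("side"))
E
```

```text
time_s: 2.35
tcp_pos: [0.4659, 0.1088, 0.1579]
ee_rot: [[-0.961, 0.278, -0.002], [0.278, 0.961, -0.001], [0.001, -0.002, -1.0]]
wrist_force: [0.6, 0.4, 0.3]
gripper_width: 0.008
[0.46589419 0.10879723 0.15786767] [0.59573467 0.36515512 0.26082109]
```

View pics/s1.png

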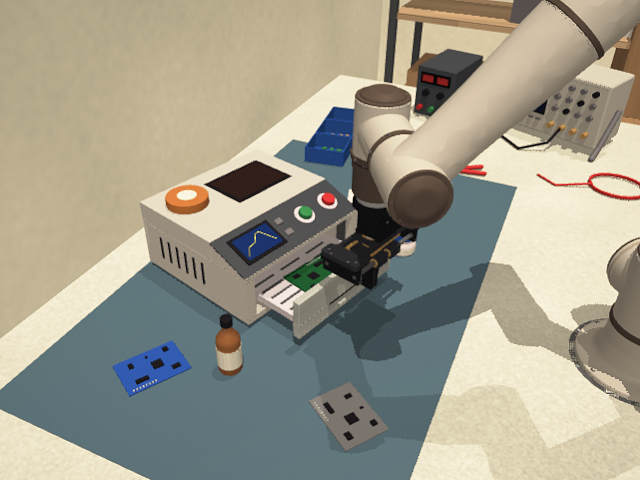

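The fingertips are in front of the steel band and clear of everything. Next I close the gap slowly.

```bash
python3 -m inch '[{"hand":1,"slide":[0.96,-0.28,0],"yaw":0},{"hand":1,"slide":[1.92,-0.55,0],"yaw":0},{"hand":1,"slide":[2.5,-0.72,0],"yaw":0},{"hand":1,"slide":[2.69,-0.78,0],"yaw":0},{"hand":1,"slide":[2.88,-0.83,0],"yaw":0},{"hand":1,"slide":[3.08,-0.89,0],"yaw":0},{"hand":1,"slide":[3.27,-0.94,0],"yaw":0},{"hand":1,"slide":[3.46,-1.0,0],"yaw":0},{"hand":1,"slide":[3.65,-1.05,0],"yaw":0},{"hand":1,"slide":[3.84,-1.11,0],"yaw":0}]'
```

```text
time_s: 3.65
tcp_pos: [0.5043, 0.0982, 0.1582]
ee_rot: [[-0.961, 0.278, -0.0], [0.278, 0.961, -0.0], [0.0, -0.0, -1.0]]
wrist_force: [-1.9, 0.6, 1.3]
gripper_width: 0.005
```

```bash
python3 -m inch '[{"hand":1,"slide":[0.24,-0.07,0],"yaw":0},{"hand":1,"slide":[0.48,-0.14,0],"yaw":0},{"hand":1,"slide":[0.77,-0.22,0],"yaw":0},{"hand":1,"slide":[1.06,-0.31,0],"yaw":0},{"hand":1,"slide":[1.35,-0.39,0],"yaw":0},{"hand":1,"slide":[1.63,-0.47,0],"yaw":0},{"hand":1,"slide":[1.92,-0.55,0],"yaw":0},{"hand":1,"slide":[2.21,-0.64,0],"yaw":0},{"hand":1,"slide":[2.5,-0.72,0],"yaw":0},{"hand":1,"slide":[2.79,-0.8,0],"yaw":0}]'; python3 -m inch '[{"hand":1,"slide":[0.29,-0.08,0],"yaw":0},{"hand":1,"slide":[0.58,-0.17,0],"yaw":0},{"hand":1,"slide":[0.87,-0.25,0],"yaw":0},{"hand":1,"slide":[1.15,-0.33,0],"yaw":0},{"hand":1,"slide":[1.44,-0.42,0],"yaw":0},{"hand":1,"slide":[1.73,-0.5,0],"yaw":0},{"hand":1,"slide":[2.02,-0.58,0],"yaw":0},{"hand":1,"slide":[2.31,-0.67,0],"yaw":0},{"hand":1,"slide":[2.6,-0.75,0],"yaw":0},{"hand":1,"slide":[2.88,-0.83,0],"yaw":0}]'
```

```text
time_s: 4.9
tcp_pos: [0.5324, 0.09, 0.1582]
ee_rot: [[-0.961, 0.278, -0.0], [0.278, 0.961, -0.0], [0.0, -0.0, -1.0]]
wrist_force: [-2.0, 0.8, 1.5]
gripper_width: 0.003
time_s: 6.15
tcp_pos: [0.5613, 0.0818, 0.1582]
ee_rot: [[-0.961, 0.278, -0.0], [0.278, 0.961, -0.0], [0.0, -0.0, -1.0]]
wrist_force: [-3.3, -1.0, 0.4]
gripper_width: 0.004
```

```bash
python3 -m inch '[{"hand":1,"slide":[0.29,-0.08,0],"yaw":0},{"hand":1,"slide":[0.58,-0.17,0],"yaw":0},{"hand":1,"slide":[0.87,-0.25,0],"yaw":0},{"hand":1,"slide":[1.15,-0.33,0],"yaw":0},{"hand":1,"slide":[1.44,-0.42,0],"yaw":0},{"hand":1,"slide":[1.73,-0.5,0],"yaw":0},{"hand":1,"slide":[2.02,-0.58,0],"yaw":0},{"hand":1,"slide":[2.31,-0.67,0],"yaw":0},{"hand":1,"slide":[2.5,-0.72,0],"yaw":0},{"hand":1,"slide":[2.69,-0.78,0],"yaw":0}]'; python3 -m inch '[{"hand":1,"slide":[0.15,-0.04,0],"yaw":0},{"hand":1,"slide":[0.29,-0.08,0],"yaw":0},{"hand":1,"slide":[0.4,-0.12,0],"yaw":0},{"hand":1,"slide":[0.5,-0.14,0],"yaw":0},{"hand":1,"slide":[0.6,-0.17,0],"yaw":0},{"hand":1,"slide":[0.7,-0.2,0],"yaw":0},{"hand":1,"slide":[0.8,-0.23,0],"yaw":0}]'
```

```text
time_s: 7.4
tcp_pos: [0.5882, 0.0742, 0.1582]
ee_rot: [[-0.961, 0.277, 0.0], [0.277, 0.961, 0.0], [-0.0, 0.0, -1.0]]
wrist_force: [-2.7, -0.6, 0.5]
gripper_width: 0.008
time_s: 8.28
tcp_pos: [0.5961, 0.0718, 0.1582]
ee_rot: [[-0.961, 0.278, -0.0], [0.278, 0.961, 0.0], [0.0, 0.0, -1.0]]
wrist_force: [-2.2, -0.7, -0.8]
gripper_width: 0.004
```

```bash
python3 -m inch '[{"hand":1,"slide":[0.1,-0.03,0],"yaw":0},{"hand":1,"slide":[0.2,-0.06,0],"yaw":0},{"hand":1,"slide":[0.3,-0.09,0],"yaw":0}]'; python3 -m inch '[{"hand":1,"slide":[0.1,-0.03,0],"yaw":0},{"hand":1,"slide":[0.2,-0.06,0],"yaw":0}]'
```

```text
time_s: 8.65
tcp_pos: [0.5985, 0.0711, 0.1582]
ee_rot: [[-0.961, 0.278, -0.002], [0.278, 0.961, 0.0], [0.002, -0.0, -1.0]]
wrist_force: [-6.4, 1.3, 1.9]
gripper_width: 0.003
time_s: 8.9
tcp_pos: [0.5987, 0.0711, 0.1582]
ee_rot: [[-0.961, 0.278, -0.006], [0.278, 0.961, 0.001], [0.005, -0.001, -1.0]]
wrist_force: [-12.0, 5.2, 6.3]
gripper_width: 0.004
```

The drawer is on its stop: force rose to about 13 N with no further motion. Now I back off and rise.

```bash
python3 -m inch '[{"hand":1,"slide":[-0.3,0.09,0],"yaw":0},{"hand":1,"slide":[-1,0.28,0],"yaw":0},{"hand":1,"slide":[-3,0.85,0],"yaw":0},{"hand":1,"slide":[-5,1.4,3],"yaw":0},{"hand":1,"slide":[-7,1.4,8],"yaw":0},{"hand":1,"slide":[-9,1.4,12],"yaw":0},{"hand":1,"slide":[-9,1.4,12],"yaw":0},{"hand":1,"slide":[-9,1.4,12],"yaw":0}]'
python3 - <<'E'
from h import *
t=capture("top");s=capture("side");cv2.imwrite("pics/t2.png",t);cv2.imwrite("pics/s2.png",s)
cv2.imwrite("pics/c2.png",cv2.resize(s[140:350,130:430],None,fx=2.6,fy=2.6,interpolation=2))
print(sense()["tcp_pos"],sense()["wrist_force"])
for c,a,b in(("g",(322,214),(306,213)),("r",(355,223),(328,200))):
    try:
        p,n=blob(t,c,a,13);q,n2=blob(s,c,b,12);print(c,p,n,q,n2,tri(p,q))
    except Exception as e: print(c,e)
E
```

```text
time_s: 9.9
tcp_pos: [0.5112, 0.0844, 0.2784]
ee_rot: [[-0.961, 0.277, 0.002], [0.277, 0.961, 0.001], [-0.001, 0.001, -1.0]]
wrist_force: [0.1, -0.1, 0.0]
gripper_width: 0.009
[0.51106789 0.08423431 0.27713811] [ 0.29100631 -0.69426137 -0.1785654 ]
g [321.5210084  214.54621849] 119 [305.08823529 211.83823529] 136 [0.63828189 0.01439698 0.14438005]
r [354.52205882 223.38970588] 136 [325. 203.] 7 [ 0.62321844 -0.05292379  0.13170162]
```

View pics/c2.png

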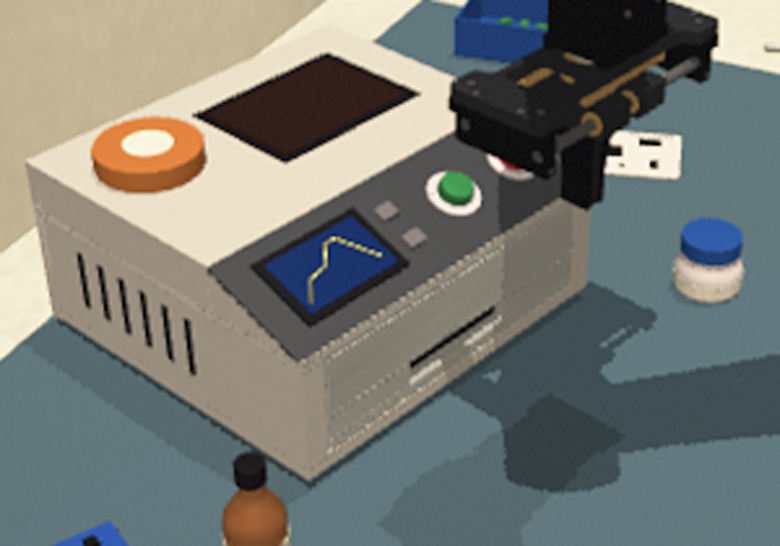

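The picture shows the drawer front flush with the oven, and both buttons' surroundings clear. Next, go above the green button.

```bash
python3 -m inch '[{"hand":1,"slide":[4,-2.3,0],"yaw":0},{"hand":1,"slide":[8,-4.6,0],"yaw":0},{"hand":1,"slide":[12.3,-6.9,0],"yaw":0},{"hand":1,"slide":[12.3,-6.9,-2],"yaw":0},{"hand":1,"slide":[12.3,-6.9,-4],"yaw":0},{"hand":1,"slide":[12.3,-6.9,-4],"yaw":0},{"hand":1,"slide":[12.3,-6.9,-4],"yaw":0}]'
python3 - <<'E'
from h import *
s=capture("side")
cv2.imwrite("pics/c3.png",cv2.resize(s[120:260,220:420],None,fx=4,fy=4,interpolation=2))
print(sense()["tcp_pos"],sense()["wrist_force"])
E
```

```text
time_s: 10.88
tcp_pos: [0.6345, 0.0153, 0.2382]
ee_rot: [[-0.961, 0.277, 0.0], [0.277, 0.961, -0.001], [-0.0, -0.001, -1.0]]
wrist_force: [0.4, 0.4, 1.6]
gripper_width: 0.006
[0.63459343 0.01539112 0.23880557] [ 0.17256541 -0.16204518 -0.0293937 ]
```

View pics/c3.png

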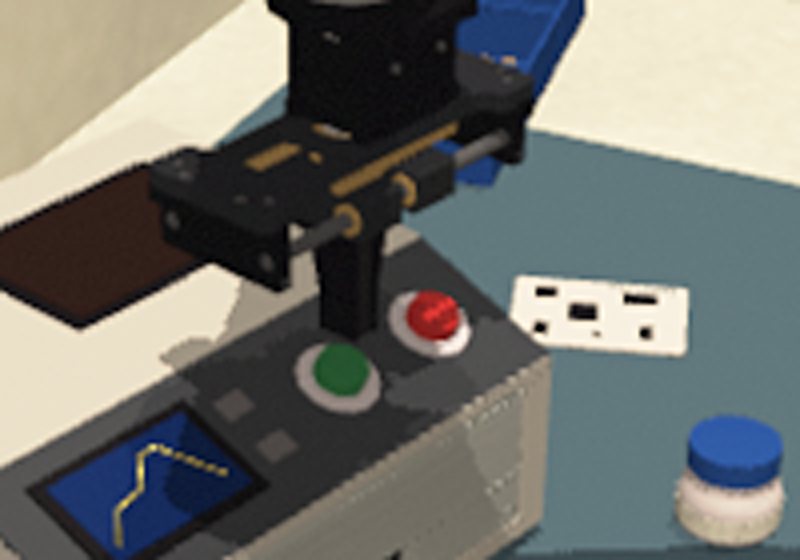

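The closed tips are about 18 mm right above the green cap, well clear of the red one. Descending.

```bash
python3 -m inch '[{"hand":1,"slide":[0,0,-0.7],"yaw":0},{"hand":1,"slide":[0,0,-1.3],"yaw":0},{"hand":1,"slide":[0,0,-1.5],"yaw":0},{"hand":1,"slide":[0,0,-1.6],"yaw":0},{"hand":1,"slide":[0,0,-1.7],"yaw":0},{"hand":1,"slide":[0,0,-1.8],"yaw":0},{"hand":1,"slide":[0,0,-1.8],"yaw":0}]'; python3 -m inch '[{"hand":1,"slide":[0,0,-0.1],"yaw":0},{"hand":1,"slide":[0,0,-0.2],"yaw":0},{"hand":1,"slide":[0,0,-0.2],"yaw":0}]'
```

```text
time_s: 11.8
tcp_pos: [0.6343, 0.0153, 0.2207]
ee_rot: [[-0.961, 0.277, 0.001], [0.277, 0.961, -0.0], [-0.001, 0.0, -1.0]]
wrist_force: [-0.9, 0.2, 1.4]
gripper_width: 0.005
time_s: 12.18
tcp_pos: [0.6345, 0.0153, 0.2188]
ee_rot: [[-0.961, 0.277, 0.002], [0.277, 0.961, -0.0], [-0.001, 0.0, -1.0]]
wrist_force: [1.1, 0.3, 2.3]
gripper_width: 0.007
```

```bash
python3 -m inch '[{"hand":1,"slide":[0,0,-0.1],"yaw":0},{"hand":1,"slide":[0,0,-0.2],"yaw":0},{"hand":1,"slide":[0,0,-0.2],"yaw":0}]'; python3 -m inch '[{"hand":1,"slide":[0,0,-0.1],"yaw":0},{"hand":1,"slide":[0,0,-0.1],"yaw":0}]';python3 -m inch '[{"hand":1,"slide":[0,0,-0.1],"yaw":0},{"hand":1,"slide":[0,0,-0.1],"yaw":0}]'
```

```text
time_s: 12.55
tcp_pos: [0.6344, 0.0154, 0.2166]
ee_rot: [[-0.961, 0.277, 0.001], [0.277, 0.961, 0.0], [-0.001, 0.0, -1.0]]
wrist_force: [1.0, -0.8, 5.0]
gripper_width: 0.004
time_s: 12.8
tcp_pos: [0.6343, 0.0154, 0.2155]
ee_rot: [[-0.961, 0.277, 0.001], [0.277, 0.961, 0.0], [-0.001, 0.0, -1.0]]
wrist_force: [1.0, -0.8, 3.9]
gripper_width: 0.007
time_s: 13.05
tcp_pos: [0.6344, 0.0154, 0.2147]
ee_rot: [[-0.961, 0.277, 0.001], [0.277, 0.961, 0.0], [-0.001, 0.0, -1.0]]
wrist_force: [1.2, -0.6, 5.7]
gripper_width: 0.005
```

Go on to the bottom stop, which should show as a sharp force rise.

```bash
python3 -m inch '[{"hand":1,"slide":[0,0,-0.1],"yaw":0},{"hand":1,"slide":[0,0,-0.1],"yaw":0}]';python3 -m inch '[{"hand":1,"slide":[0,0,-0.1],"yaw":0},{"hand":1,"slide":[0,0,-0.1],"yaw":0}]'
```

```text
time_s: 13.3
tcp_pos: [0.6345, 0.0153, 0.214]
ee_rot: [[-0.961, 0.277, 0.002], [0.277, 0.961, -0.0], [-0.002, 0.0, -1.0]]
wrist_force: [1.6, -1.0, 6.5]
gripper_width: 0.002
time_s: 13.55
tcp_pos: [0.6346, 0.0153, 0.2139]
ee_rot: [[-0.961, 0.277, 0.002], [0.277, 0.961, -0.0], [-0.002, 0.0, -1.0]]
wrist_force: [0.1, 0.6, 9.2]
gripper_width: 0.004
```

Bottomed out: TCP stopped at 0.214 and the force climbed to 9 N. Now release and retreat.

```bash
python3 -m inch '[{"hand":1,"slide":[0,0,0.4],"yaw":0},{"hand":1,"slide":[0,0,1.2],"yaw":0},{"hand":1,"slide":[0,0,4],"yaw":0},{"hand":1,"slide":[0,0,9],"yaw":0},{"hand":1,"slide":[-5,0,11],"yaw":0},{"hand":1,"slide":[-10,0,11],"yaw":0},{"hand":1,"slide":[-14,-5,11],"yaw":0},{"hand":1,"slide":[-16,-10,11],"yaw":0},{"hand":1,"slide":[-17,-15,11],"yaw":0},{"hand":1,"slide":[-17,-15,11],"yaw":0}]'
python3 - <<'E'
from h import *
t=capture("top");s=capture("side")
cv2.imwrite("pics/c4.png",np.hstack([cv2.resize(t[70:310,150:430],(400,343)),cv2.resize(s[140:380,130:410],(400,343))]))
for c,a,b in(("g",(322,214),(306,213)),("r",(355,223),(328,200))):
    p,n=blob(t,c,a,13);q,n2=blob(s,c,b,12);print(c,p,n,q,n2)
print(sense()["tcp_pos"],sense()["wrist_force"])
E
```

```text
time_s: 14.8
tcp_pos: [0.462, -0.1368, 0.3213]
ee_rot: [[-0.959, 0.282, -0.004], [0.282, 0.959, 0.001], [0.004, -0.0, -1.0]]
wrist_force: [0.1, -0.2, -0.9]
gripper_width: 0.004
g [321.5210084  214.54621849] 119 [305.04444444 211.85925926] 135
r [354.62962963 223.38518519] 135 [327.90839695 198.38931298] 131
[ 0.46324598 -0.13487573  0.32136426] [0.83355581 1.19085727 0.40173564]
```

View pics/c4.png

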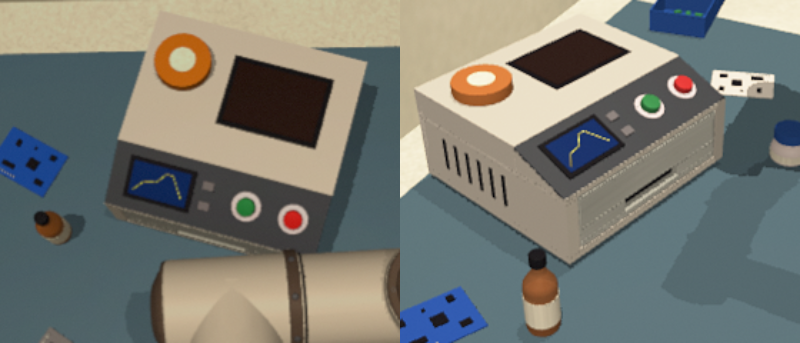

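The drawer is still flush, both buttons are back at their starting pixels, and the bottle and jar look undisturbed.

```bash
python3 -c "from station import finish_job;print(finish_job())"
```

```text
the job is handed in; nothing more can be done
None
```

I pushed the drawer home with closed fingertips, then pressed the green start button and let it go. The job was handed in at about 15 s of the 42 s allowed.

- **Drawer:** I pushed on the steel band at about 23 mm/s, slowing to 8 mm/s before the stop. Contact was firm at about 13 N, with no further movement. The last pictures show the drawer front flush with the oven.
- **Start button:** I pressed it straight down about 6 to 7 mm. The finger stopped there while the force rose to about 9 N, so it was fully down. After I withdrew, the green cap was back at its starting pixel position.
- **Left alone:** The red button's pixels are unchanged and it was never touched. The flux bottle and paste jar were never approached and look undisturbed.
- **Not checked:** The board is hidden inside the closed drawer, so I could not confirm by sight that it stayed in place. I am relying on the slow, steady push.

No check failed. The one small disagreement is that the drawer's stop came about 3 mm earlier than I had estimated from the camera images.

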